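Free the plum caught under the scrap caddy's lid and close the lid softly

TASK

The food-scrap caddy's lid has come down on a plum and hangs ajar. Press the caddy's front lever fully down and hold it there until the plum has dropped inside under the wide-open lid, then let the lever come up slowly so that the lid eases shut without slamming. Work only with fingertips on the lever: do not touch the plum or the lid, and leave the things standing around it where they are.

Things in the scene. Friction and masses are not known exactly. Their poses are not given: they have to be found in the camera images.
- caddy: Food-scrap caddy fixed on the worktop: square brushed-steel bin with an open mouth, 200 x 200 mm, rim 198 mm high. Origin at the centre of its underside; x points from the front (lever side) to the back (lid hinge), y to the left as seen from the front, z up.
- lever_pad (a point): Middle of the top of the lever's ribbed black finger pad: 36 mm deep, 60 mm wide, 10 mm thick, 99 mm in front of the caddy's front wall. Its height is 144 mm with the lid shut, about 124 mm with the lid on the plum, about 59 mm pressed home; it goes nearly straight down (within 8 mm of caddy x = -200 mm) and is pushed up again by the weight of the lid. Turns with the lever.
- lever (a joint): Hand lever, in rad: 0 is all the way up (lid shut), about 0.44 pressed home against its stop. A short stem behind the pad joins dark steel arms that run round the front and both sides of the caddy, pivoted half-way up its sides, and two push rods link it to the lid. It takes about 3 to 10 N at the pad to press and to hold.
- lid (a joint): Flat steel lid, 212 mm long and 206 mm wide, hinged along the back of the rim, in rad: 0 shut, 1.15 wide open (lever home). It turns 2 to 3 rad for each rad of the lever. It has no damper: it follows the lever, and if the lever is let go it falls shut with a bang. It starts ajar at about 0.25, lying on the plum.
- lid_front (a point): Middle of the lid's front edge, on its upper side; 212 mm from the hinge.
- plum_center (a point): Centre of the caught plum, 66 mm across, about 0.1 kg. It is pinched between the lid and the sloping lip inside the front rim. Once the lid is well up it rolls off the lip into the bin by itself, within about a second.
- caddy_floor (a point): Point on the caddy's inner floor, 14 mm above the worktop, axes as the caddy's.
- mug: White mug, 83 mm across, 94 mm high, handle to one side; a bystander to leave alone. Origin at the centre of its underside.
- peeler: Vegetable peeler, 170 x 25 x 18 mm, lying on the worktop; a bystander to leave alone. Origin at the middle of its underside, x along it.
Things that resemble listed ones, but are neither listed nor needed, are in the scene too. There is more than one size of the part that bears plum_center; the job needs the smaller.

How it is judged:
By the outcome, as a careful person would: the job done as asked, in the order asked, and still so for the second after the job is handed in, with the robot touching nothing.
It also fails if it takes over 42 s, if anything falls off the work surface, if the arm or the gripper's body presses on something with over 40 N, if the wrist force passes 120 N, or if a joint passes its speed limit or range.

ROBOT

A 6-joint arm with a two-finger parallel gripper is mounted at the origin on a cart in front of the work surface, level with it; the furniture and walls round the work are solid. World frame = base frame: x ahead of the robot, y to its left, z up, the work surface at z = 0. Lengths are in m, angles in rad, forces in N, time in s.
With the tool pointing down it reaches from about 0.375 to 0.9 m from the base axis. Payload 3.1 kg.
Tool frame: the origin (TCP) lies on the centre line of the jaws, within the pads' length; the fingertips stand 11 mm ahead of it and the grasp point (between the pads) lies 8 mm behind it; x points along the fingers, y is the direction in which the jaws open and shut, and the axes are right-handed (so a half turn about x gives the same grasp; the last joint's range is limited). The gripper opens to 87 mm and grips with 3 to 60 N. Pads are 19 mm wide; open, the fingers measure 117 mm over their backs; the gripper's body (75 mm by 190 mm) begins 51 mm behind the grasp point.
Start: joints at [1.113, 0.527, 1.433, -0, 1.181, -0.178], TCP at [0.173, 0.601, 0.234] pointing down, gripper open.
Joint ranges: [-3.08, 3.08], [-0.75, 2.2], [0.22, 2.44], [-1.43, 4.57], [0, 2.65], [-2.85, 2.85]. Speed limits (rad/s): [2.79, 2.79, 3.14, 3.14, 3.14, 3.14].

INTERFACE

Orientations are given as a unit quaternion [x, y, z, w].
In Python, from rig import robot, camera, camera_info gives the robot as it stands.
- The arm moves only by the shell command python3 -m inch 'ROWS' [FORCE]. ROWS is JSON, a list that holds one entry, the list of rows, each a list of 5 numbers: the shift along the tool's x, y, z in cm, then the turn about the tool's x in rad, then the opening, from 0 (shut) to 1 (fully open). A call has 1 to 8 rows; each row shifts and turns the pose as measured when the row begins, along the tool's axes as they then stand; what a row does not reach is not made up. A row lasts 1/12 s, in which the tool goes at most 41.7 mm and 7.16 degrees, less where a joint would pass 70% of its speed; a pose out of reach is approached as far as the arm can. A call with a gripper value outside its range is refused whole. The fingers move at their own pace and stop on an object; FORCE is the grip in N (left out, the last holds). Time passes only in rows, so rows that do not move let the fingers close. It gives the time, the measured TCP pose, the force and the opening at its end, in the units of the state.
- robot.get_obs(): the state, without advancing time (a new reading comes with each control period).
- camera(name): name is "scene" or "top"; returns the picture (420x560x3 uint8, red, green, blue); there is no depth.
- camera_info(name): a dict with "camera_matrix" (3x3 intrinsics, pixels), "rvec" (rotation vector, rad) and "tvec" (3), from world to camera coordinates, as OpenCV has them. Camera axes: x right, y down, z forward; pixel columns grow to the right and rows downward; lengths in m; the calibration is good to about 2 mm. A picture is of the moment at which its call begins. camera_info takes no time and is no camera call.
- robot.hand_in(): hands the job in, once; it reports no verdict.
The state is a dict: "time": time; "q": joint angles; "joint_velocities": joint speeds; "joint_torque": joint torques, N m; "position": TCP position; "tool_rot": TCP orientation; "ft_force": force on the tool from outside, world axes, zero at the start; "moment": the same for the moment, N m; "grip_width": finger opening in m.
Only numpy, scipy, OpenCV 4.12 (cv2) and the standard library are available. Lean on these libraries where they do the work, as an engineer would, in place of code of your own. Each camera call takes 0.05 s, during which the arm holds its last target. There are 200 camera calls.

## Working session

There is one attempt and no reset: what is moved stays moved. The work goes in short steps, Python scripts to look and compute and a shell command to move; the robot and the scene stay as the last step left them, time stands still between calls to the robot, and variables do not carry over. Pictures are saved under pics/ and viewed, about 8 in all and at most 12, crops included, and the job is handed in when it is done.

```bash
mkdir -p pics; ls
python3 - <<'E'
from rig import robot,camera,camera_info
import cv2
for n in("scene","top"):
    cv2.imwrite(f"pics/{n}0.png",camera(n)[:,:,::-1]); i=camera_info(n); print(n,i)
o=robot.get_obs(); print(o)
E
```

```text
pics
scene {'camera_matrix': array([[400.22439911,   0.        , 280.97726664],
       [  0.        , 400.22439911, 205.10246562],
       [  0.        ,   0.        ,   1.        ]]), 'rvec': array([ 1.76125801, -1.26621291,  0.74296184]), 'tvec': array([-0.04185267,  0.40345703,  0.5470194 ])}
top {'camera_matrix': array([[413.49162066,   0.        , 280.71678629],
       [  0.        , 413.49162066, 216.21784177],
       [  0.        ,   0.        ,   1.        ]]), 'rvec': array([ 2.0437465 , -1.75236401,  0.48177724]), 'tvec': array([0.04082396, 0.58786549, 0.82557036])}
{'time': 0.1, 'q': array([ 1.11246330e+00,  5.28372908e-01,  1.43375622e+00, -2.12091549e-05,
        1.18138634e+00, -1.78514893e-01]), 'joint_velocities': array([-8.30853409e-05, -2.26497353e-03, -1.27417318e-03, -4.30467719e-04,
        1.09656435e-03,  7.18358301e-05]), 'joint_torque': array([-2.67992609e-04, -4.40983629e+01, -1.77151108e+01,  6.34491839e-02,
        5.33787045e-02, -4.30611442e-05]), 'position': array([0.17231801, 0.60012485, 0.23267535]), 'tool_rot': array([ 0.09795752,  0.70040373, -0.09925316,  0.69999124]), 'ft_force': array([ 0.65173152, -0.3490939 , -0.28227477]), 'moment': array([ 0.04591927, -0.0520602 , -0.01841971]), 'grip_width': 0.0869969581772692}
```

View pics/scene0.png

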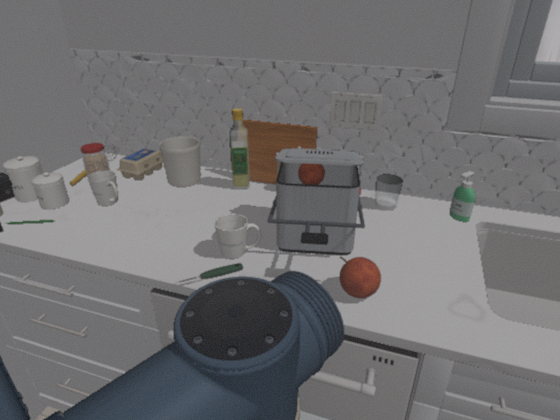

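View pics/top0.png

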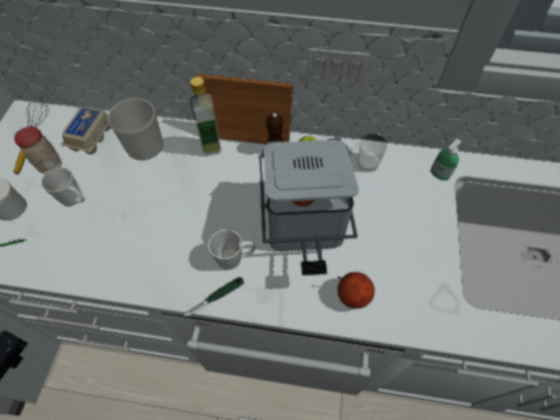

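The scene view shows the caddy with its black pad at scene (315,238), top (314,267), and a plum under the lid at scene (312,173). What could be confused:
- **Plums:** the caught one is at scene (312,173), top (304,200). A larger loose red fruit stands at scene (360,277), top (356,290). The caught, smaller one is ours and is only watched.
- **Mugs:** one at scene (232,237), another at scene (104,188).
- **Dark pads:** the only candidate is at scene (315,238). The peeler's dark handle at scene (222,271) is a different thing.

Next I'll measure the pad and the caddy's yaw, with one close crop as the check.

```bash
cat > h.py <<'E'
import numpy as np,cv2
from rig import robot,camera,camera_info
def cam(n):
    i=camera_info(n);R=cv2.Rodrigues(i["rvec"])[0];return i["camera_matrix"],R,np.array(i["tvec"]).ravel()
def tri(ps,pt):
    P=[(lambda K,R,t:K@np.c_[R,t])(*cam(n)) for n in("scene","top")]
    X=cv2.triangulatePoints(P[0],P[1],np.array(ps,float).reshape(2,1),np.array(pt,float).reshape(2,1)).ravel();return X[:3]/X[3]
def ray(n,p,z):
    K,R,t=cam(n);c=-R.T@t;d=R.T@np.linalg.inv(K)@np.array([p[0],p[1],1.]);return c+d*(z-c[2])/d[2]
def proj(n,X):
    K,R,t=cam(n);p=K@(R@np.array(X)+t);return p[:2]/p[2]
def blob(im,win,thr=45):
    x0,y0,x1,y1=win;m=(im[y0:y1,x0:x1].max(2)<thr).astype(np.uint8)
    m=cv2.morphologyEx(m,cv2.MORPH_OPEN,np.ones((5,5)))
    n,l,s,c=cv2.connectedComponentsWithStats(m);k=1+np.argmax(s[1:,4]);
    pts=np.argwhere(l==k)[:,::-1].astype(np.float32)+[x0,y0];return c[k]+[x0,y0],s[k]+[x0,y0,0,0,0],cv2.minAreaRect(pts.astype(np.float32))
E
python3 - <<'E'
from h import *
s=cv2.imread("pics/scene0.png");t=cv2.imread("pics/top0.png")
a=blob(s,(290,225,340,250));b=blob(t,(290,255,340,280));print(a);print(b)
X=tri(a[0],b[0]);print("pad tri",X,proj("scene",X)-a[0],proj("top",X)-b[0]);print("pad z.124",ray("top",b[0],.12),ray("scene",a[0],.12))
c1=cv2.resize(s[130:270,240:400],None,fx=3.5,fy=3.5,interpolation=2);c2=cv2.resize(t[130:320,245:385],None,fx=2.58,fy=2.58,interpolation=2)
w=np.zeros((490,930,3),np.uint8);w[:,:560]=c1;h=c2[:490];w[:h.shape[0],565:565+h.shape[1]]=h
cv2.imwrite("pics/crop1.png",cv2.resize(w,(800,421)))
E
```

```text
Traceback (most recent call last):
  File "h.py", line 15, in blob
    n,l,s,c=cv2.connectedComponentsWithStats(m);k=1+np.argmax(s[1:,4]);
                                                    ~~~~~~~~~^^^^^^^^^
ValueError: attempt to get argmax of an empty sequence
```

Run:
```python
from h import *
s=cv2.imread("pics/scene0.png");t=cv2.imread("pics/top0.png")
c1=cv2.resize(s[130:270,240:400],None,fx=3.5,fy=3.5,interpolation=2);c2=cv2.resize(t[130:320,245:385],None,fx=2.58,fy=2.58,interpolation=2)
w=np.zeros((490,930,3),np.uint8);w[:,:560]=c1;h=c2[:490];w[:h.shape[0],565:565+h.shape[1]]=h
cv2.imwrite("pics/crop1.png",cv2.resize(w,(800,421)))
for thr in (60,75,90):
  try:
    a=blob(s,(298,228,332,248),thr);b=blob(t,(298,257,330,278),thr);print(thr,a,b)
    X=tri(a[0],b[0]);print("pad tri",X,proj("scene",X)-a[0],proj("top",X)-b[0]);print("pad z.12",ray("top",b[0],.12),ray("scene",a[0],.12))
  except Exception as e: print(thr,e)
print(s[228:248:2,315].max(1),t[257:280:2,314].max(1))
```

```text
60 (array([314.51698113, 237.86792453]), array([302, 233,  26,  11, 265]), ((314.5, 238.0), (10.0, 25.0), 90.0)) (array([313.57785467, 267.33564014]), array([302, 261,  24,  13, 289]), ((313.5, 267.0), (12.0, 23.0), 90.0))
pad tri [0.47305002 0.03664693 0.12209417] [-0.13719895  0.02027436] [ 0.12067474 -0.02924421]
pad z.12 [0.47387193 0.03688078 0.12      ] [0.47628973 0.03708021 0.12      ]
75 (array([313.97916667, 237.85416667]), array([301, 232,  27,  12, 288]), ((314.0, 237.5), (11.0, 26.0), 90.0)) (array([313.434375, 267.31875 ]), array([302, 260,  24,  15, 320]), ((313.5, 267.0), (14.0, 23.0), 90.0))
pad tri [0.47282821 0.03737203 0.12219556] [ 0.06063954 -0.00903365] [-0.05332381  0.0130031 ]
pad z.12 [0.47386339 0.03721658 0.12      ] [0.47596189 0.03823203 0.12      ]
90 (array([314.37631579, 237.06842105]), array([301, 228,  28,  17, 380]), ((314.5, 236.0), (16.0, 27.0), 90.0)) (array([313.45757576, 267.20606061]), array([302, 260,  24,  15, 330]), ((313.5, 267.0), (14.0, 23.0), 90.0))
pad tri [0.4722008  0.03693545 0.12468464] [-0.17232815  0.0254162 ] [ 0.15167019 -0.03672836]
pad z.12 [0.47415534 0.03719524 0.12      ] [0.47930408 0.03817958 0.12      ]
[102  98  86  50  47  46  41  42  77 104] [184 167  72  17  13  14  15  11  32 129 178 182]
```

View pics/crop1.png

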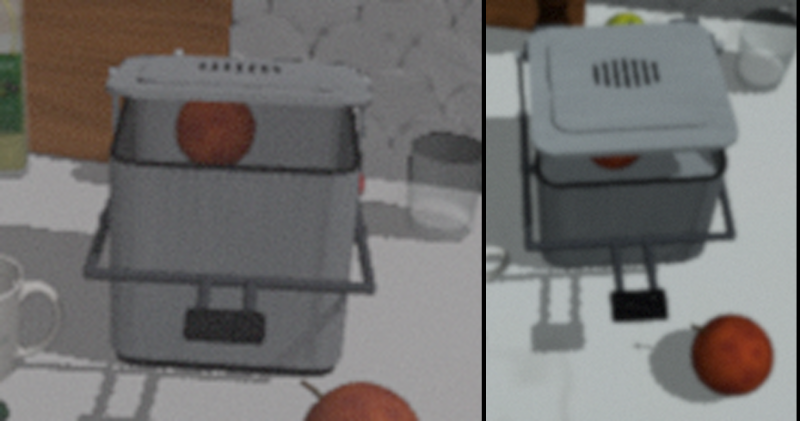

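The crop confirms one black finger pad on a stem under the front bar. The small plum is pinched under the lid, and the larger fruit stands free to the front right. Next: yaw from the front bar's ends.

Run:
```python
from h import *
from scipy.spatial.transform import Rotation as Ro
L=tri((270.6,220.4),(264,241.3));R=tri((363.3,225.7),(356.4,236.4));print("bar",L,R)
d=(L-R)[:2];d/=np.linalg.norm(d);x=np.array([d[1],-d[0]]);print("yaw",np.arctan2(x[1],x[0]), "pad from bar mid",tri((314.2,237.9),(313.5,267.3))[:2]-(L+R)[:2]/2)
print("plum",tri((312,173),(304,200)),"fruit",ray("top",(356,290),.045),"mug",ray("top",(228,250),.05),ray("top",(250,247),.05))
o=robot.get_obs();M=Ro.from_quat(o["tool_rot"]).as_matrix();print(M.round(3),o["position"])
```

```text
bar [0.5289866  0.16259392 0.11070909] [ 0.57528925 -0.0576611   0.11211288]
yaw 0.20720568557286465 pad from bar mid [-0.07907077 -0.01538437]
plum [0.58921398 0.07771317 0.22368866] fruit [ 0.46333501 -0.07415029  0.045     ] mug [0.5197907  0.25920427 0.05      ] [0.53690851 0.20478156 0.05      ]
[[-0.001  0.276  0.961]
 [-0.002  0.961 -0.276]
 [-1.    -0.002 -0.   ]] [0.17231801 0.60012485 0.23267535]
```

```bash
python3 -m inch '[[[0,0,0,-0.122,0],[0,0,0,-0.122,0],[0,0,0,-0.122,0],[0,0,0,-0.122,0]]]' 20
cat >> h.py <<'E'
from scipy.spatial.transform import Rotation as Ro
def delta(target):
    o=robot.get_obs();M=Ro.from_quat(o["tool_rot"]).as_matrix();print("t",o["time"],"pos",o["position"].round(4),"F",o["ft_force"].round(2),"yaxis",M[:,1].round(3),"grip",o["grip_width"],"tool cm",(M.T@(np.array(target)-o["position"])*100).round(2))
E
python3 -c "
from h import *
delta([.473,.037,.16])"
```

```text
time: 0.43
position: [0.1715, 0.5987, 0.2303]
tool_rot: [-0.08, 0.704, 0.076, 0.701]
ft_force: [0.8, -0.2, 0.4]
grip_width: 0.0681
t 0.4333 pos [0.1715 0.5987 0.2303] F [ 0.76 -0.25  0.4 ] yaxis [-0.22   0.975 -0.005] grip 0.06810852940794604 tool cm [  7.28 -61.39  17.06]
```

```bash
python3 -m inch '[[[0,-3.8,1.0,0,0],[0,-3.8,1.0,0,0],[0,-3.8,1.0,0,0],[0,-3.8,1.0,0,0],[0,-3.8,1.0,0,0],[0,-3.8,1.0,0,0],[0,-3.8,1.0,0,0],[0,-3.8,1.0,0,0]]]'
python3 -c "
from h import *
delta([.473,.037,.16])"
```

```text
time: 1.1
position: [0.3186, 0.3166, 0.227]
tool_rot: [-0.087, 0.704, 0.084, 0.7]
ft_force: [0.3, 1.1, 0.1]
grip_width: 0.0153
t 1.1 pos [0.3186 0.3166 0.227 ] F [0.33 1.08 0.09] yaxis [-0.24   0.971 -0.003] grip 0.0152775187870153 tool cm [  6.73 -30.83   8.3 ]
```

```bash
python3 -m inch '[[[0,-3.9,1.0,0.01,0],[0,-3.9,1.0,0.01,0],[0,-3.9,1.0,0.01,0],[0,-3.9,1.0,0,0],[0,-3.9,1.0,0,0],[0,-3.9,1.0,0,0],[0,-3.5,1.0,0,0],[0,-3,1.0,0,0]]]'
python3 -c "
from h import *
delta([.473,.037,.16])"
```

```text
time: 1.77
position: [0.4637, 0.0282, 0.2266]
tool_rot: [-0.075, 0.706, 0.073, 0.701]
ft_force: [0.5, 0.6, 0.2]
grip_width: 0.0008
t 1.7667 pos [0.4637 0.0282 0.2266] F [0.49 0.62 0.24] yaxis [-0.208  0.978 -0.002] grip 0.000778646009729673 tool cm [6.65 0.69 1.14]
```

```bash
python3 -m inch '[[[1.0,0.7,1.1,0,0],[1.5,0,0,0,0],[1.5,0,0,0,0],[1.5,0,0,0,0],[0,0,0,0,0]]]'
python3 - <<'E'
from h import *
delta([.473,.037,.137])
a=[camera(n)[:,:,::-1] for n in("scene","top")]
w=np.hstack([cv2.resize(a[0][130:290,240:400],(400,400),interpolation=2),cv2.resize(a[1][170:330,240:400],(400,400),interpolation=2)]);cv2.imwrite("pics/c2.png",w)
E
```

```text
time: 2.18
position: [0.4807, 0.0266, 0.1699]
tool_rot: [-0.071, 0.703, 0.066, 0.704]
ft_force: [-0.1, 0.3, -0.9]
grip_width: 0.0002
t 2.1833 pos [0.4807 0.0266 0.1699] F [-0.11  0.25 -0.87] yaxis [-0.194  0.981 -0.007] grip 0.00015628374848642703 tool cm [ 3.28  1.19 -0.55]
```

View pics/c2.png

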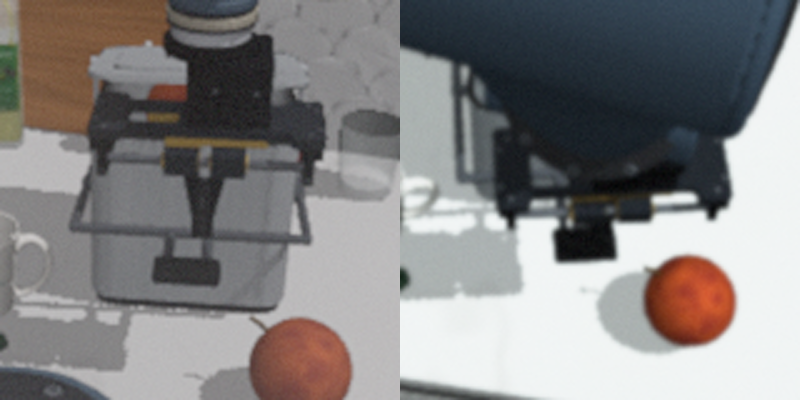

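The crop shows the closed fingertips just above the pad, about 1 cm to its right, with the gripper clear of the lid and the fruit. I'll correct the offset and go down to contact.

```bash
python3 -m inch '[[[0.5,1.1,-0.5,0,0],[0.5,0.1,0,0,0],[0.5,0,0,0,0],[0.5,0,0,0,0],[0.3,0,0,0,0],[0.3,0,0,0,0]]]'
python3 -c "
from h import *
delta([.473,.037,.135])"
```

```text
time: 2.78
position: [0.4757, 0.0396, 0.1471]
tool_rot: [-0.073, 0.7, 0.066, 0.708]
ft_force: [0.2, -0.2, -0.4]
grip_width: 0.0005
t 2.7833 pos [0.4757 0.0396 0.1471] F [ 0.2  -0.24 -0.39] yaxis [-0.197  0.98  -0.011] grip 0.000510942346082138 tool cm [ 1.21 -0.19 -0.33]
```

```bash
python3 -m inch '[[[0.4,-0.2,-0.3,0,0],[0.4,0,0,0,0],[0.4,0,0,0,0],[0.4,0,0,0,0],[0.4,0,0,0,0],[0.4,0,0,0,0]]]'
python3 -c "
from h import *
delta([.473,.037,.07])"
```

```text
time: 3.28
position: [0.4723, 0.0363, 0.1222]
tool_rot: [-0.073, 0.7, 0.066, 0.707]
ft_force: [-1.9, -0.4, 6.4]
grip_width: 0.0004
t 3.2833 pos [0.4723 0.0363 0.1222] F [-1.92 -0.38  6.44] yaxis [-0.196  0.981 -0.01 ] grip 0.00035749124547306737 tool cm [5.22 0.11 0.04]
```

```bash
python3 -m inch '[[[0.6,0,0,0,0],[0.6,0,0,0,0],[0.6,0,0,0,0],[0.6,0,0,0,0],[0.6,0,0,0,0],[0.6,0,0.05,0,0],[0.6,0,0.1,0,0],[0.6,0,0.1,0,0]]]'
python3 -c "
from h import *
delta([.473,.037,.07])"
```

```text
time: 3.95
position: [0.4742, 0.0367, 0.0743]
tool_rot: [-0.072, 0.7, 0.066, 0.707]
ft_force: [-0.5, 0.1, 4.6]
grip_width: 0.0004
t 3.95 pos [0.4742 0.0367 0.0743] F [-0.5   0.06  4.64] yaxis [-0.194  0.981 -0.009] grip 0.00037757065117400196 tool cm [ 0.43  0.06 -0.12]
```

Nearly home. I'll press on until the stop shows as a rise in force.

```bash
python3 -m inch '[[[0.3,0,0,0,0],[0.3,0,0,0,0],[0.2,0,0,0,0]]]'
python3 -c "
from h import *
delta([.473,.037,.07])"
```

```text
time: 4.2
position: [0.4748, 0.0368, 0.0709]
tool_rot: [-0.072, 0.699, 0.066, 0.708]
ft_force: [-6.9, -0.3, 32.6]
grip_width: 0.0006
t 4.2 pos [0.4748 0.0368 0.0709] F [-6.88 -0.29 32.59] yaxis [-0.194  0.981 -0.01 ] grip 0.0006062460541202679 tool cm [ 0.09  0.06 -0.17]
```

```bash
python3 -m inch '[[[0.1,0,0,0,0],[0.1,0,0,0,0],[0.1,0,0,0,0],[0.1,0,0,0,0],[0.1,0,0,0,0],[0.1,0,0,0,0],[0.1,0,0,0,0],[0.1,0,0,0,0]]]'
python3 -m inch '[[[0.1,0,0,0,0],[0.1,0,0,0,0],[0.1,0,0,0,0],[0.1,0,0,0,0],[0.1,0,0,0,0],[0.1,0,0,0,0],[0.1,0,0,0,0],[0.1,0,0,0,0]]]'
python3 - <<'E'
from h import *
delta([.473,.037,.07])
a=[camera(n)[:,:,::-1] for n in("scene","top")]
w=np.hstack([cv2.resize(a[0][90:290,220:420],(400,400),interpolation=2),cv2.resize(a[1][130:330,220:420],(400,400),interpolation=2)]);cv2.imwrite("pics/c3.png",w)
E
```

```text
time: 4.87
position: [0.4746, 0.0368, 0.0714]
tool_rot: [-0.073, 0.697, 0.065, 0.71]
ft_force: [-2.4, -0.1, 13.5]
grip_width: 0.0004
time: 5.53
position: [0.4745, 0.0368, 0.0714]
tool_rot: [-0.073, 0.695, 0.065, 0.712]
ft_force: [-2.7, 1.2, 14.9]
grip_width: 0.0005
t 5.5333 pos [0.4745 0.0368 0.0714] F [-2.73  1.19 14.86] yaxis [-0.194  0.981 -0.014] grip 0.0004926313395612224 tool cm [ 0.13  0.05 -0.15]
```

View pics/c3.png

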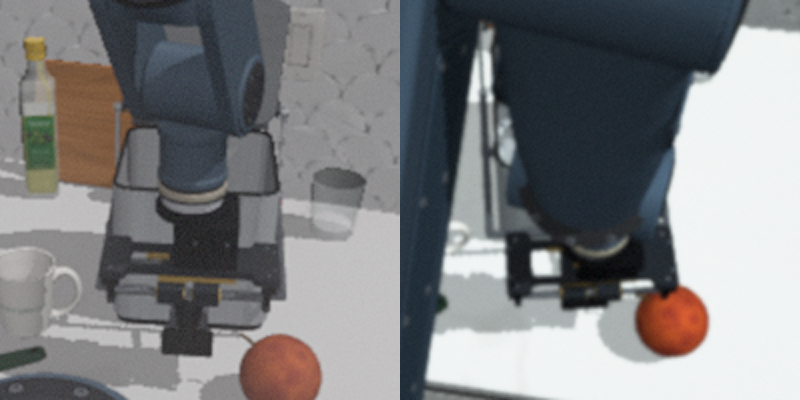

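The lid stands wide open and the fruit and mug haven't moved. The arm hides the lip at scene about (312,173), so I'll hold well past the second it needs and check for red pixels there.

```bash
for i in 1; do python3 -m inch '[[[0.1,0,0,0,0],[0.1,0,0,0,0],[0.1,0,0,0,0],[0.1,0,0,0,0],[0.1,0,0,0,0],[0.1,0,0,0,0],[0.1,0,0,0,0],[0.1,0,0,0,0]]]'; done
python3 -m inch '[[[0.1,0,0,0,0],[0.1,0,0,0,0],[0.1,0,0,0,0],[0.1,0,0,0,0],[0.1,0,0,0,0],[0.1,0,0,0,0],[0.1,0,0,0,0],[0.1,0,0,0,0]]]'
python3 - <<'E'
from h import *
delta([.473,.037,.07])
for n,w in(("scene",(270,130,370,250)),("top",(250,130,370,260))):
    b=camera(n).astype(int)[w[1]:w[3],w[0]:w[2]];m=(b[:,:,0]>60)&(b[:,:,0]>1.8*b[:,:,1]);p=np.argwhere(m);print(n,len(p),p.mean(0)+[w[1],w[0]] if len(p) else "")
P=np.array([.589,.078,.224]);print(proj("scene",P),proj("top",P))
E
```

```text
time: 6.3
position: [0.4745, 0.0368, 0.0713]
tool_rot: [-0.074, 0.693, 0.064, 0.714]
ft_force: [-2.6, 0.0, 14.7]
grip_width: 0.0004
time: 6.97
position: [0.4744, 0.0368, 0.0713]
tool_rot: [-0.074, 0.691, 0.064, 0.716]
ft_force: [-2.2, 0.9, 14.9]
grip_width: 0.0007
t 6.9667 pos [0.4744 0.0368 0.0713] F [-2.22  0.88 14.88] yaxis [-0.194  0.981 -0.018] grip 0.0007461484799652005 tool cm [ 0.12  0.05 -0.14]
scene 0 
top 0 
[311.36645121 172.97399713] [304.34958455 199.87421779]
```

```bash
python3 -m inch '[[[-0.2,0,0,0,0],[-0.2,0,0,0,0],[-0.2,0,0,0,0],[-0.2,0,0,0,0],[-0.2,0,0,0,0],[-0.2,0,0,0,0],[-0.2,0,0,0,0],[-0.2,0,0,0,0]]]'
python3 -c "
from h import *
delta([.473,.037,.155])"
```

```text
time: 7.73
position: [0.4722, 0.0364, 0.0881]
tool_rot: [-0.075, 0.692, 0.064, 0.715]
ft_force: [-1.6, -0.6, 4.3]
grip_width: 0.0003
t 7.7333 pos [0.4722 0.0364 0.0881] F [-1.59 -0.63  4.28] yaxis [-0.195  0.981 -0.018] grip 0.0003098519978048839 tool cm [-6.68 -0.08  0.29]
```

```bash
python3 -m inch '[[[-0.2,0,0,0,0],[-0.2,0,0,0,0],[-0.2,0,0,0,0],[-0.2,0,0,0,0],[-0.2,0,0,0,0],[-0.2,0,0,0,0],[-0.2,0,0,0,0],[-0.2,0,0,0,0]]]'
python3 -m inch '[[[-0.2,0,0.05,0,0],[-0.2,0,0.05,0,0],[-0.2,0,0.05,0,0],[-0.2,0,0.05,0,0],[-0.2,0,0.05,0,0],[-0.2,0,0.05,0,0],[-0.2,0,0.05,0,0],[-0.2,0,0.05,0,0]]]'
python3 -c "
from h import *
delta([.473,.037,.155])"
```

```text
time: 8.4
position: [0.4714, 0.0362, 0.1064]
tool_rot: [-0.075, 0.692, 0.064, 0.715]
ft_force: [-1.9, -0.6, 5.3]
grip_width: 0.0003
time: 9.07
position: [0.4724, 0.0365, 0.1253]
tool_rot: [-0.076, 0.694, 0.064, 0.713]
ft_force: [-2.6, -1.6, 5.9]
grip_width: 0.0004
t 9.0667 pos [0.4724 0.0365 0.1253] F [-2.61 -1.58  5.93] yaxis [-0.197  0.98  -0.02 ] grip 0.00040461557940586214 tool cm [-2.97 -0.02  0.14]
```

```bash
python3 -m inch '[[[-0.15,0,0.02,0,0],[-0.15,0,0.02,0,0],[-0.15,0,0.02,0,0],[-0.15,0,0.02,0,0],[-0.15,0,0.02,0,0],[-0.15,0,0.02,0,0],[-0.12,0,0.02,0,0],[-0.12,0,0.02,0,0]]]'
python3 -c "
from h import *
delta([.473,.037,.155])"
```

```text
time: 9.73
position: [0.4744, 0.0369, 0.1405]
tool_rot: [-0.077, 0.693, 0.064, 0.714]
ft_force: [-1.7, -0.5, 6.3]
grip_width: 0.0004
t 9.7333 pos [0.4744 0.0369 0.1405] F [-1.68 -0.49  6.34] yaxis [-0.198  0.98  -0.021] grip 0.00040841602418082703 tool cm [-1.45  0.01 -0.1 ]
```

The force is still 6.3 N above the height where the plum used to block the lid, so the plum is inside. I'll do the last 14 mm more slowly.

```bash
python3 -m inch '[[[-0.1,0,0.02,0,0],[-0.1,0,0.02,0,0],[-0.1,0,0.02,0,0],[-0.1,0,0,0,0],[-0.1,0,0,0,0],[-0.08,0,0,0,0],[-0.08,0,0,0,0],[-0.08,0,0,0,0]]]'
python3 -m inch '[[[-0.06,0,0,0,0],[-0.06,0,0,0,0],[-0.06,0,0,0,0],[-0.06,0,0,0,0],[-0.06,0,0,0,0],[-0.06,0,0,0,0],[-0.06,0,0,0,0],[-0.06,0,0,0,0]]]'
```

```text
time: 10.4
position: [0.4766, 0.0374, 0.1521]
tool_rot: [-0.077, 0.692, 0.064, 0.715]
ft_force: [-1.7, -0.7, 6.5]
grip_width: 0.0006
time: 11.07
position: [0.4792, 0.038, 0.159]
tool_rot: [-0.077, 0.689, 0.064, 0.718]
ft_force: [0.7, 0.6, -0.4]
grip_width: 0.0003
```

```bash
python3 -m inch '[[[-0.5,0,0,0,0],[-1,0,-0.3,0,0],[-2,0,-0.5,0,0],[-2.5,0,-0.5,0,0],[-2.5,1.5,-0.5,0,0],[-1,3.5,-0.5,0,0],[0,3.8,-0.5,0,0],[0,3.8,-0.5,0,0]]]'
python3 -m inch '[[[0,3.8,-0.7,0,0],[0,3.8,-0.7,0,0],[0,3.8,-0.7,0,0],[0,3.8,-0.7,0,0],[0,3.8,-0.7,0,0],[0,2,0,0,0],[0,0,0,0,0],[0,0,0,0,0]]]'
python3 - <<'E'
from h import *
delta([.473,.037,.155])
a=[camera(n)[:,:,::-1] for n in("scene","top")]
w=np.hstack([cv2.resize(a[0][120:320,180:380],(400,400),interpolation=2),cv2.resize(a[1][130:330,180:380],(400,400),interpolation=2)]);cv2.imwrite("pics/c4.png",w)
E
```

```text
time: 11.73
position: [0.4206, 0.1542, 0.2585]
tool_rot: [-0.073, 0.687, 0.059, 0.72]
ft_force: [0.5, -0.6, -0.7]
grip_width: 0.0002
time: 12.4
position: [0.339, 0.3681, 0.26]
tool_rot: [-0.073, 0.683, 0.063, 0.724]
ft_force: [-0.5, -0.4, -0.1]
grip_width: 0.0007
t 12.4 pos [0.339  0.3681 0.26  ] F [-0.5  -0.39 -0.05] yaxis [-0.192  0.981 -0.02 ] grip 0.0007129823875120468 tool cm [ 11.55 -34.86   6.15]
```

View pics/c4.png

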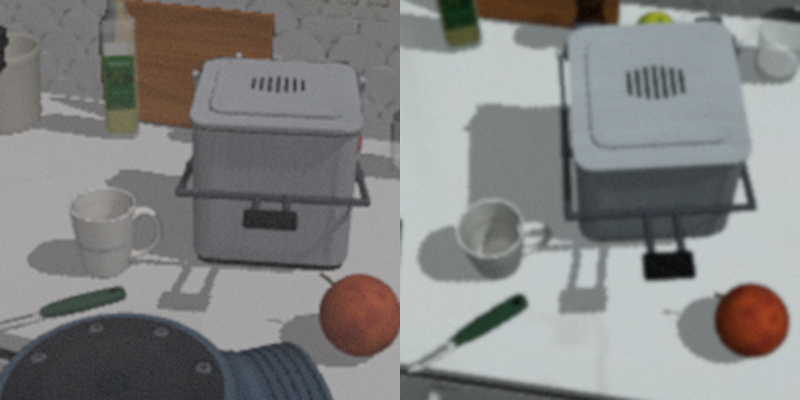

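The lid is flush shut, the lever is up (pad at top about (314,262)) and no plum shows. The mug, peeler and big fruit are at their starting pixels, and the robot is clear of everything.

```bash
python3 -c "
from rig import robot
print(robot.hand_in())"
```

```text
the job is handed in; nothing more can be done
None
```

The job is done and handed in at about 12.5 s: the plum is in the caddy, as far as I could tell without seeing it drop, and the lid is shut.

**What I did:** With closed fingertips I pressed the lever pad to its stop and held it there for about 2.8 s. The fingertips were then at 60 mm, and the force peaked at 33 N at the stop, then stayed near 15 N. I let the lever up over about 4 s, slowing at the end until contact was lost with the pad near its fully-up height, then moved the arm clear.

**Last checks:**
- **Lid and lever:** the final pictures show the lid flush shut and the lever up.
- **Plum:** the arm hid the lip during the hold. That it dropped inside is inferred from three things: the pad rose well past the height where the plum had blocked the lid, the lid closed fully, and no red showed at the lip.
- **Surroundings:** the mug, peeler and larger fruit look unmoved, and the wrist force was about zero after I backed away.

No check failed. The tool tilted by about 2° during the hold, with no visible effect.

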